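# Lever the clamped print carrier loose and click it home on the registration base

## Task

The aluminium print carrier is clamped tight on the grey parking base. Lever it loose with the red-handled pry bar, its blade set at a slope over the base's steel cross bar and under the carrier's edge (do not pull the carrier while it is still clamped); lay the bar back in its wooden rest, and then set the carrier on the three balls of the blue registration base, yellow mark to yellow mark, and press it down until its springs pull it fully home. Leave everything else on the table alone.

Things in the scene. Friction and masses are not known exactly. Their poses are not given: they have to be found in the camera images.
- carrier: loose aluminium plate 110 (x) x 100 (y) x 8 mm, about 0.4 kg; origin at the centre of its UNDERSIDE, z up. Black upright grip rib on top, 66 long (x), 16 wide (y), 8 to 42 mm above the origin. Yellow mark at its -x edge, the edge to lever. Below: three V-grooves for a base's balls and a mushroom stud (within 27 mm of the centre) 23 mm long. Fits one way round: x along the base's x
- carrier_grip (a point): centre of the grip rib, 26 mm above the carrier's origin; hold it here, fingers closing along the carrier's y. Clamped on the parking base it sits 89 mm above the table
- carrier_lip (a point): middle of the carrier's lower -x edge, 55 mm from its centre, under which the blade goes. When it has been raised some 10 to 20 mm the jaws let go with a click; they then hold the carrier up by themselves, loose, 5 to 8 mm above its seat and tilted by no more than about 5 degrees
- parking_base: fixed base, grey top, 124 x 112 mm, deck 20 mm high; origin at the centre of its foot on the table. Three 16 mm balls, centres 50.5 mm up at (-42,+-38) and (45,0) mm, carry the plate; two spring jaws in the middle hold the plate's stud down (about 60 N straight up, half that at the -x edge). On its -x side stands a yellow bridge with the fulcrum bar
- parking_base_fulcrum (a point): middle of the TOP of the fulcrum: a round 8 mm steel cross bar along the base's y, 75 mm from the base's centre on its -x side, 67 mm above the table, 56 mm clear between its posts. It stands 16 mm clear of the seated carrier's edge, whose underside is 63 mm up; the blade must slope down at least about 25 degrees to pass over it and under the edge, and fits well at 35 to 40
- parking_base_seat (a point): point 63 mm above the parking base's origin, where the origin of the seated (clamped) carrier lies; axes of the base
- register_base: fixed base with blue top, same balls and jaws (softer springs), no bridge; origin at the centre of its foot; a yellow strip marks its -x side. Balls and jaws catch a carrier set on within about 3 mm. It first meets the jaws about 7 mm too high: hold it level by the rib and push down with 10 to 20 N until it clicks home (let go there it may tip about 10 degrees)
- register_base_seat (a point): point 63 mm above the registration base's origin, where the carrier's origin must come; axes of the base
- pry_bar: loose pry bar, 186 mm, about 0.15 kg, straight: red handle 100 long, 24 wide (y), 22 mm high (x -100 to 0), then a flat steel blade 86 long, 20 wide, 4 mm thick (x 0 to +86). Origin on the bar's axis where blade meets handle; x points to the tip; top and bottom alike. Starts level in its rest, 46 mm above the table
- bar_tip (a point): tip of the blade, on the bar's axis, 86 mm from the origin
- bar_handle (a point): place to hold the handle, near the bar's balance, 35 mm behind the origin; open space below and beside it in the rest
- bar_rest: fixed wooden rest 170 x 50 mm, origin at the centre of its foot; two saddles at x = -75 (under the handle) and +65 mm (under the blade), each a 38 mm wide notch between prongs 12 mm high. The bar lies along x, tip to +x, its origin near (10, 0, 46) mm in the rest's frame
- masking_roll: bystander: roll of masking tape, 104 mm wide, 25 high, origin under its centre
- ink_bottle: bystander: small brown dropper bottle, 33 mm wide, 102 high, origin under its centre
- paint_pot: bystander: flat white pot, 90 mm wide, 32 high, origin under its centre

How it is judged:
By the outcome, as a careful person would: the job done as asked, in the order asked, and still so for the second after the job is handed in, with the robot touching nothing.
It also fails if it takes over 61 s, if anything falls off the work surface, if the arm or the gripper's body presses on something with over 40 N, if the wrist force passes 120 N, or if a joint passes its speed limit or range.

## Robot

A 6-joint arm with a two-finger parallel gripper is mounted at the origin on the work surface; the furniture and walls round the work are solid. World frame = base frame: x ahead of the robot, y to its left, z up, the work surface at z = 0. Lengths are in m, angles in rad, forces in N, time in s.
With the tool pointing down it reaches from about 0.15 to 0.775 m from the base axis. Payload 6.1 kg.
Tool frame: the origin (TCP) lies between the finger pads; the fingertips stand 19 mm ahead of it and the grasp point (between the pads) is the TCP (env.tip_reach is the distance from the TCP to the fingertips, in m); z points along the fingers, y is the line along which they close (so a half turn about z gives the same grasp; the last joint's range is limited). The gripper opens to 85 mm and grips with 20 to 120 N. Pads are 22 mm wide; open, the fingers measure 114 mm over their backs; the gripper's body (76 mm by 85 mm) begins 54 mm behind the grasp point. The pads swing forward as they close: fully open they stand 13 mm farther back than shut.
Start: joints at [-1.334, 0.126, -0.04, 1.405, 0, 1.571], TCP at [0.123, -0.51, 0.25] pointing down, gripper open.
Joint ranges: [-2.72, 2.72], [-0.95, 1.95], [-1.27, 1.35], [-1.78, 2.02], [-1.46, 1.47], [-3.14, 3.14]. Speed limits (rad/s): [2.39, 2.39, 3.01, 3.14, 3.14, 3.14].

## Interface

Orientations are given as a unit quaternion [x, y, z, w].
In Python, from bench import env, optics, job gives the robot as it stands.
- The arm moves only by the tool send_rows, never from a script. Its argument "rows" is text: rows parted by semicolons, each of 5 numbers parted by spaces: the opening, from 0 (shut) to 1 (fully open), then the shift along the tool's x, y, z in units of 25 mm (1.0 is 25 mm), then the turn about the tool's z in units of 6 degrees (1.0 is 6 degrees). A call has 1 to 8 rows; each row is the pose to reach, as a shift and turn from the pose commanded when the call began, along the tool's axes at that moment; what a row does not reach only later rows make up. A row lasts 1/12 s, in which the tool goes at most 41.7 mm and 7.16 degrees, less where a joint would pass 70% of its speed; a pose out of reach is approached as far as the arm can. A call with a gripper value outside its range is refused whole. The fingers move at their own pace and stop on an object; "force" is the grip in N (left out, the last holds). Time passes only in rows, so rows that repeat a pose let the fingers close. It gives the time, the measured TCP pose, the force, the opening and the grip force at its end, in the units of the state.
- env.state(): the state, without advancing time (a new reading comes with each control period).
- optics.read_camera(name): name is "scene" or "side" or "wrist"; returns a dict with "image" (400x640x3 uint8, blue, green, red), "range_z" (400x640 float32, m along the optical axis (not along the pixel's ray), 0 where there is no reading), "vertical_fov" (degrees; the focal length in pixels is half the picture's height over the tangent of half this angle, whatever the lens; pixels are square), "cx", "cy" (the principal point, pixels), "extrinsics" (4x4, takes a point from camera to world coordinates). Camera axes: x right, y down, z forward; pixel columns grow to the right and rows downward; lengths in m; the calibration is good to about 2 mm. The wrist camera is an equidistant fisheye: a pixel r from the principal point sees the ray r / f radians off the axis. A picture is of the moment at which its call begins.
- job.close_job(): hands the job in; it is judged then, once.
The state is a dict: "time": time; "qpos": joint angles; "joint_vel": joint speeds; "tau": joint torques, N m; "tcp_pos": TCP position; "ee_rot": TCP orientation; "contact_force": force on the tool from outside, world axes, zero at the start; "torque": the same for the moment, N m; "opening": finger opening in m; "finger_force": force on a finger pad.
Only numpy, scipy, OpenCV 4.12 (cv2) and the standard library are available. Lean on these libraries where they do the work, as an engineer would, in place of code of your own. Each camera call takes 0.05 s, during which the arm holds its last target. There are 200 camera calls.

## Working session

There is one attempt and no reset: what is moved stays moved. The work goes in short steps, Python scripts to look and compute and a tool call to move; the robot and the scene stay as the last step left them, time stands still between calls to the robot, and variables do not carry over. Pictures are saved under pics/ and viewed, at most 10 in all, crops included, and the job is handed in when it is done.

Besides the shell and the picture viewer there is one more tool, called after ">>>" as name(argument=value, ...), one argument or row to a line, values as JSON. send_rows: Moves the arm, as the interface text tells. Its arguments: {"type":"object","properties":{"rows":{"type":"string"},"force":{"type":"number"}},"required":["rows"]}

```bash
ls; mkdir -p pics; cat > h.py <<'E'
import numpy as np,cv2
from bench import env,optics,job
def cam(n):
    c=optics.read_camera(n); c['f']=200/np.tan(np.radians(c['vertical_fov'])/2); return c
def cloud(c):
    v,u=np.mgrid[0:400,0:640]; z=c['range_z']; f=c['f']
    p=np.stack([(u-c['cx'])/f*z,(v-c['cy'])/f*z,z],-1)
    E=c['extrinsics']; return p@E[:3,:3].T+E[:3,3]
E
python3 - <<'E'
from h import *
for n in ['scene','side']:
    c=cam(n); np.savez(''+n,**c); cv2.imwrite(f'pics/{n}0.png',c['image'])
    print(n,c['f'],c['extrinsics'].round(3).tolist())
print(env.state()); print([a for a in dir(env) if a[0]!='_'],env.tip_reach)
E
```

```text
pics
scene 487.894272680923 [[-0.523, -0.426, 0.738, -0.276], [-0.852, 0.239, -0.466, 0.679], [0.022, -0.873, -0.488, 0.599], [0.0, 0.0, 0.0, 1.0]]
side 397.54444842932236 [[-0.99, -0.064, 0.127, 0.373], [-0.142, 0.486, -0.862, 1.0], [-0.007, -0.872, -0.49, 0.557], [0.0, 0.0, 0.0, 1.0]]
{'time': 0.1, 'qpos': array([-1.33398405e+00,  1.26329975e-01, -4.04992553e-02,  1.40537833e+00,
       -3.48587557e-05,  1.57078908e+00]), 'joint_vel': array([-1.29589537e-03,  2.98906428e-05,  2.84228967e-03,  9.00777829e-04,
       -1.06044670e-03, -8.62246710e-04]), 'tau': array([ 2.00408072e-04, -4.36901700e+01,  3.53606308e+01,  1.36574224e-02,
        1.05787367e-04, -9.26483551e-06]), 'tcp_pos': array([ 0.12308128, -0.5100308 ,  0.24960446]), 'ee_rot': array([ 9.92997502e-01,  1.18133241e-01, -1.00658811e-04, -6.98615421e-04]), 'contact_force': array([-0.23791424,  0.41130996,  0.06456422]), 'torque': array([ 0.00277343,  0.0111319 , -0.0349424 ]), 'finger_force': 0.0, 'opening': 0.0852478390207361}
['MotionError', 'state', 'tip_reach'] 0.019
```

View pics/scene0.png

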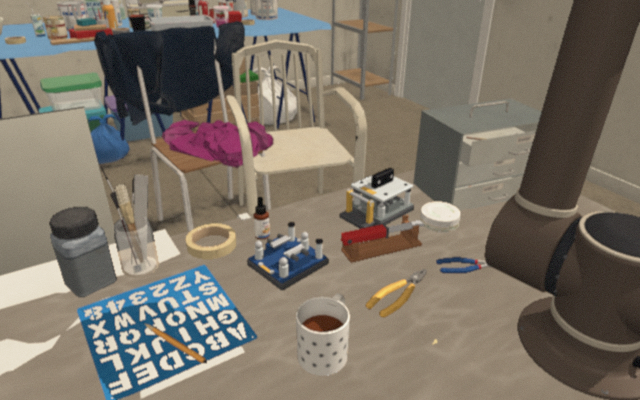

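View pics/side0.png

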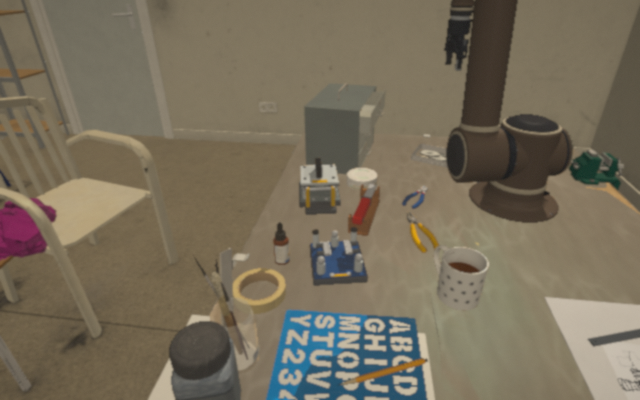

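```bash
python3 - <<'E'
from h import *
a=np.load('scene.npz'); b=np.load('side.npz')
i=cv2.resize(a['image'][160:290,235:435],None,fx=4,fy=4,interpolation=cv2.INTER_CUBIC)
cv2.imwrite('pics/c1.png',i)
# top view from both clouds, 1 mm/px
g=np.zeros((600,800,3),np.uint8); H=np.full((600,800),-1.)
for c in(a,b):
    p=cloud(c).reshape(-1,3); col=c['image'].reshape(-1,3); ok=(c['range_z'].ravel()>0)&(p[:,2]>-.02)&(p[:,2]<.2)
    for q,k in zip(p[ok],col[ok]):
        X=int(round((q[0]-.2)*1500)); Y=int(round((.25-q[1])*1500))
        if 0<=X<600 and 0<=Y<800:
            r,cc=599-X,Y
            for dr in(0,1):
              for dc in(0,1):
                if r+dr<600 and cc+dc<800 and q[2]>H[r+dr,cc+dc]: H[r+dr,cc+dc]=q[2]; g[r+dr,cc+dc]=k
cv2.imwrite('pics/top.png',g)
E
```

```text
(no output)
```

View pics/c1.png

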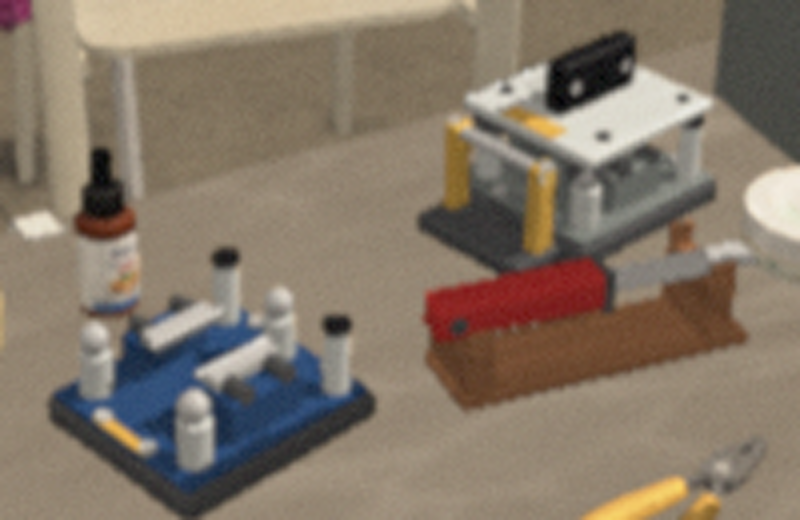

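View pics/top.png

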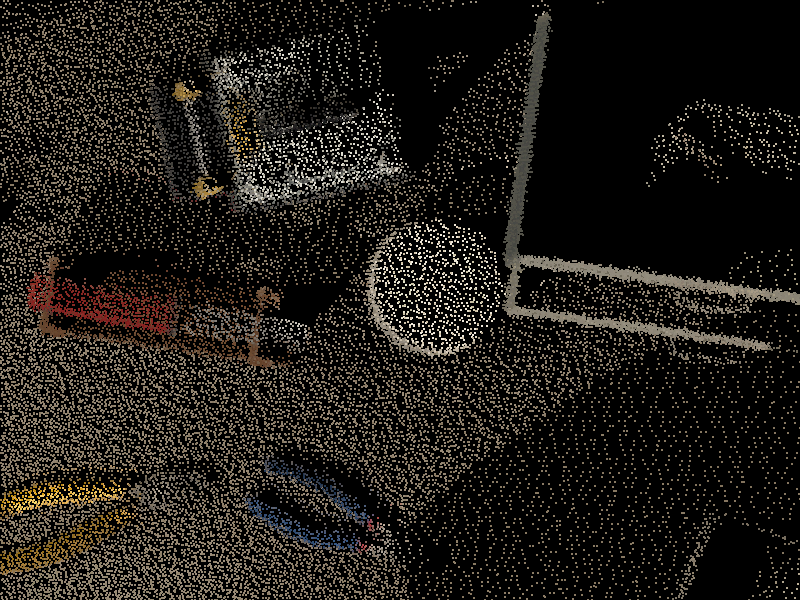

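```bash
python3 - <<'E'
from h import *
D={n:np.load(n+'.npz') for n in('scene','side')}
P={n:cloud(c) for n,c in D.items()}
hsv={n:cv2.cvtColor(c['image'],cv2.COLOR_BGR2HSV) for n,c in D.items()}
def sel(n,xl,yl,zl,extra=None):
    p=P[n]; m=(p[...,0]>xl[0])&(p[...,0]<xl[1])&(p[...,1]>yl[0])&(p[...,1]<yl[1])&(p[...,2]>zl[0])&(p[...,2]<zl[1])&(D[n]['range_z']>0)
    if extra is not None: m&=extra
    return p[m]
def rect(q): return cv2.minAreaRect((q[:,:2]*1000).astype(np.float32))
for n in D:
    p=P[n]; h=hsv[n]
    t=sel(n,(.3,.4),(.0,.2),(-.02,.02)); print(n,'table z',np.median(t[:,2]))
    q=sel(n,(.44,.62),(-.04,.14),(.064,.078)); print(' plate',len(q),rect(q),np.median(q[:,2]))
    q=sel(n,(.44,.62),(-.04,.14),(.085,.12)); print(' rib',len(q),rect(q) if len(q)>4 else 0,q[:,2].max() if len(q) else 0)
    red=(h[...,1]>150)&((h[...,0]<8)|(h[...,0]>172))
    q=sel(n,(.3,.5),(.0,.26),(.03,.07),red); print(' handle',len(q),rect(q),np.percentile(q[:,2],[5,50,95]))
    yel=(h[...,1]>110)&(h[...,0]>14)&(h[...,0]<32)
    q=sel(n,(.44,.62),(.08,.2),(.05,.08),yel); print(' posts',len(q),rect(q) if len(q)>4 else 0, q[:,2].max() if len(q) else 0)
    blue=(h[...,1]>120)&(h[...,0]>95)&(h[...,0]<125)
    q=sel(n,(.25,.55),(.12,.45),(.005,.03),blue); print(' blue',len(q),rect(q),np.median(q[:,2]))
    c=rect(q)[0]
    # balls
    q=sel(n,(c[0]/1000-.08,c[0]/1000+.08),(c[1]/1000-.08,c[1]/1000+.08),(.045,.075))
    m=cv2.kmeans((q[:,:2]).astype(np.float32),5,None,(3,50,1e-6),10,0); 
    for k in range(5): s=q[m[1][:,0]==k]; print('   ',len(s),s.mean(0).round(4),s[:,2].max().round(4))
    q=sel(n,(c[0]/1000-.08,c[0]/1000+.08),(c[1]/1000-.08,c[1]/1000+.08),(.01,.03),yel); print(' ymark',len(q),q.mean(0))
    q=sel(n,(.6,1),(-.5,-.05),(.05,.5)); print(' ')
E
```

```text
scene table z 0.0009691019027093795
 plate 849 ((520.31640625, 57.38953399658203), (101.21617889404297, 140.6619110107422), 11.989569664001465) 0.06836967095161173
 rib 216 ((521.53564453125, 45.106605529785156), (19.065296173095703, 66.05806732177734), 9.00130844116211) 0.1053062226400911
 handle 547 ((398.41754150390625, 183.1180419921875), (95.01314544677734, 27.24962043762207), 80.12755584716797) [0.03845975 0.05259557 0.0559193 ]
 posts 113 ((510.7136535644531, 102.09600067138672), (77.88961029052734, 47.74867248535156), 12.845829010009766) 0.071869269835517
 blue 799 ((437.3950500488281, 335.88983154296875), (102.97146606445312, 115.2412109375), 13.126761436462402) 0.018416041445560194
    114 [0.4794 0.3147 0.0506] 0.0603
    59 [0.39   0.3683 0.0521] 0.0571
    126 [0.4624 0.3652 0.0488] 0.058
    137 [0.4138 0.3294 0.0469] 0.0496
    106 [0.424  0.2865 0.0531] 0.0599
 ymark 32 [0.42848112 0.38881957 0.0189765 ]
 
side table z 0.0031372510671245912
 plate 732 ((521.3676147460938, 58.818695068359375), (99.71013641357422, 137.61480712890625), 11.594331741333008) 0.07073564651747127
 rib 101 ((523.361572265625, 47.78183364868164), (16.175477981567383, 70.28084564208984), 12.363896369934082) 0.10660170226300514
 handle 265 ((398.19775390625, 186.01443481445312), (95.69142150878906, 24.946712493896484), 77.31412506103516) [0.04172358 0.05649588 0.05866142]
 posts 102 ((511.7040100097656, 107.01383209228516), (71.9871826171875, 44.810279846191406), 12.13579273223877) 0.07387856588404895
 blue 187 ((442.4549865722656, 349.71307373046875), (71.09368896484375, 106.19970703125), 30.295475006103516) 0.020572613436720233
    124 [0.4139 0.3029 0.0524] 0.0621
    134 [0.4046 0.3536 0.0508] 0.0606
    53 [0.4676 0.388  0.0542] 0.0603
    103 [0.4749 0.3011 0.055 ] 0.0619
    144 [0.4673 0.3449 0.049 ] 0.0518
 ymark 37 [0.42807369 0.3905724  0.02126245]
```

>>> send_rows(
  rows="1 8.3 -11.5 2 -9;1 8.3 -11.5 2 -9;1 8.3 -11.5 2 -9;1 8.3 -11.5 2 -9;1 8.3 -11.5 2 -9;1 8.3 -11.5 2 -9;1 8.3 -11.5 2 -9;1 8.3 -11.5 2 -9",
  force=30,
)

```text
time: 0.77
tcp_pos: [0.248, -0.203, 0.2033]
ee_rot: [0.83, 0.558, 0.0, 0.0]
contact_force: [1.7, -0.1, 0.6]
opening: 0.0852
finger_force: 0.0
```

```bash
cat >> h.py <<'E'
from scipy.spatial.transform import Rotation as Ro
def go(x,y,z,yaw):
    s=env.state(); R=Ro.from_quat(s['ee_rot']).as_matrix()
    d=R.T@(np.array([x,y,z])-s['tcp_pos'])/.025
    cy=np.degrees(np.arctan2(R[1,0],R[0,0]))
    t=-((yaw-cy+180)%360-180)/6
    print('t %.2f tcp %s yaw %.1f F %s open %.4f | units %s turn %.2f'%(s['time'],s['tcp_pos'].round(4),cy,s['contact_force'].round(1),s['opening'],d.round(2),t))
E
python3 -c "
from h import *
go(.3914,.1502,.16,78.7)"
```

```text
t 0.77 tcp [ 0.248  -0.203   0.2033] yaw 67.8 F [ 1.7 -0.1  0.6] open 0.0852 | units [15.25 -0.02  1.73] turn -1.81
```

>>> send_rows(
  rows="1 12 0 1.7 -1.8;1 12 0 1.7 -1.8;1 12 0 1.7 -1.8;1 12 0 1.7 -1.8;1 12 0 1.7 -1.8;1 12 0 1.7 -1.8;1 12 0 1.7 -1.8;1 12 0 1.7 -1.8",
)

```text
time: 1.43
tcp_pos: [0.3636, 0.0769, 0.1603]
ee_rot: [0.773, 0.634, 0.0, -0.001]
contact_force: [0.0, -0.9, -0.1]
opening: 0.0854
finger_force: 0.0
```

```bash
python3 -c "
from h import *
go(.3914,.1502,.16,78.7)
c=cam('wrist'); np.savez('w1',**c); cv2.imwrite('pics/w1.png',c['image']); print(c['f'],c['cx'],c['cy'],c['extrinsics'].round(3).tolist())"
```

```text
t 1.43 tcp [0.3636 0.0769 0.1603] yaw 78.7 F [ 0.  -0.9 -0.1] open 0.0854 | units [3.09 0.52 0.01] turn -0.00
309.70691628693146 317.75112187914283 201.6700080085863 [[0.981, -0.188, -0.054, 0.377], [-0.196, -0.944, -0.265, 0.144], [-0.001, 0.27, -0.963, 0.284], [0.0, 0.0, 0.0, 1.0]]
```

View pics/w1.png

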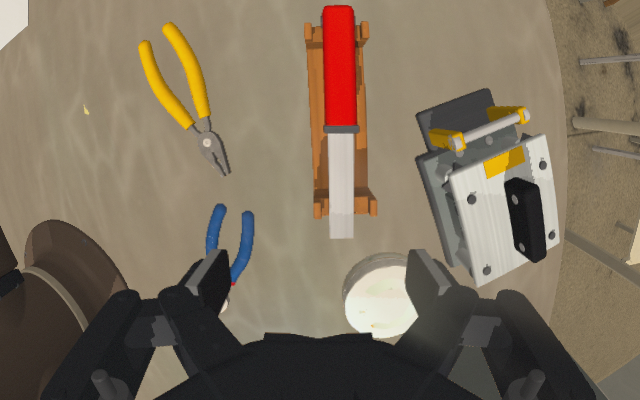

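```bash
cat >> h.py <<'E'
def fe(c,u,v,z):
    du,dv=u-c['cx'],v-c['cy']; r=np.hypot(du,dv); th=r/c['f']; s=np.sin(th)/max(r,1e-9)
    d=c['extrinsics'][:3,:3]@np.array([du*s,dv*s,np.cos(th)]); o=c['extrinsics'][:3,3]
    return (o+d*(z-o[2])/d[2])
E
python3 - <<'E'
from h import *
c=dict(np.load('w1.npz'))
for n,u,v,z in [('junc blade L',329,133,.048),('junc blade R',355,133,.048),('tip L',330,238,.048),('tip R',353,238,.048),('hend L',324,12,.057),('hend R',354,10,.057),
 ('plateA',449,181,.071),('plateB',543,135,.071),('plateC',560,249,.071),('plateD',476,285,.071),('ribtop a',510,180,.105),('ribtop b',533,181,.105),('rib c',540,258,.105),('rib d',523,261,.105),('ful a',463,144,.067),('ful b',522,116,.067)]:
    print(n,(fe(c,u,v,z)*1000).round(1))
go(.3914,.1502,.16,78.7)
E
```

```text
junc blade L [382.4 130.7  48. ]
junc blade R [401.9 127.1  48. ]
tip L [367.2  46.9  48. ]
tip R [385.9  43.   48. ]
hend L [396.6 222.2  57. ]
hend R [418.7 220.1  57. ]
plateA [464.1  82.2  71. ]
plateB [559.4 105.5  71. ]
plateC [586.1  -7.1  71. ]
plateD [486.6 -16.5  71. ]
ribtop a [497.5  84.5 105. ]
ribtop b [518.8  80.2 105. ]
rib c [530.1  15.2 105. ]
rib d [512.   17.8 105. ]
ful a [480.8 107.5  67. ]
ful b [540.5 122.9  67. ]
t 1.48 tcp [0.3635 0.0764 0.1602] yaw 78.7 F [ 0.8 -0.2 -0.2] open 0.0855 | units [3.11 0.52 0.01] turn 0.00
```

>>> send_rows(
  rows="1 3.76 0.61 0 -0.13;1 3.76 0.61 0 -0.13;1 3.76 0.61 0 -0.13;1 3.76 0.61 1.5 -0.13;1 3.76 0.61 3 -0.13;1 3.76 0.61 4 -0.13;1 3.76 0.61 4.4 -0.13;1 3.76 0.61 4.5 -0.13",
)

```text
time: 2.15
tcp_pos: [0.3948, 0.1602, 0.0468]
ee_rot: [0.771, 0.637, -0.002, -0.001]
contact_force: [0.5, -0.3, 0.7]
opening: 0.0853
finger_force: 0.0
```

>>> send_rows(
  rows="0 0 0 0 0;0 0 0 0 0;0 0 0 0 0;0 0 0 0 0;0 0 0 0 0;0 0 0 0 0;0 0 0 0 0;0 0 0 0 0",
)

```text
time: 2.82
tcp_pos: [0.3973, 0.1617, 0.0499]
ee_rot: [0.771, 0.637, 0.001, 0.0]
contact_force: [-0.8, -1.2, 6.5]
opening: 0.0235
finger_force: 29.8
```

```bash
python3 -c "
from h import *
go(.3968,.1655,.046,79.5)
c=cam('wrist'); np.savez('w2',**c); cv2.imwrite('pics/w2.png',c['image'])"
```

```text
t 2.82 tcp [0.3973 0.1617 0.0499] yaw 79.2 F [-0.8 -1.2  6.5] open 0.0235 | units [ 0.14 -0.05  0.16] turn -0.06
```

View pics/w2.png

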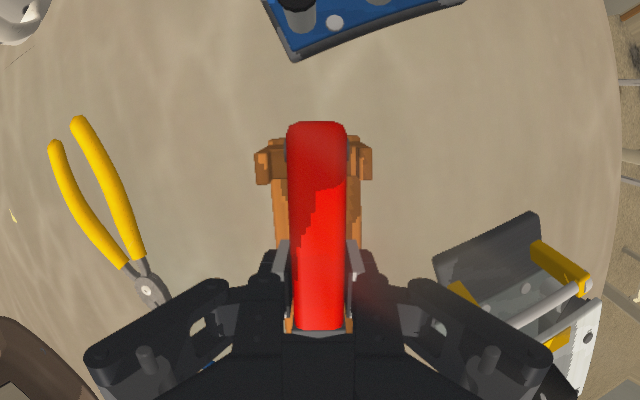

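>>> send_rows(
  rows="0 0 0 -1 0;0 0 0 -2 0;0 0 0 -3 0;0 0 0 -3.4 -1;0 0 0 -3.4 -2;0 0 0 -3.4 -3;0 0 0 -3.4 -3.8;0 0 0 -3.4 -3.8",
)

```text
time: 3.53
tcp_pos: [0.3964, 0.1614, 0.1338]
ee_rot: [0.629, 0.778, -0.0, 0.0]
contact_force: [0.1, 0.3, -1.7]
opening: 0.0236
finger_force: 30.5
```

```bash
cat >> h.py <<'E'
def fcloud(c):
    v,u=np.mgrid[0:400,0:640]; du,dv=u-c['cx'],v-c['cy']; r=np.hypot(du,dv)+1e-9; th=r/c['f']; z=c['range_z']
    p=np.stack([du/r*np.tan(th)*z,dv/r*np.tan(th)*z,z],-1); E=c['extrinsics']; return p@E[:3,:3].T+E[:3,3]
E
python3 - <<'E'
from h import *
go(.48,.2,.13,101.8)
def rect(q): return cv2.minAreaRect((q[:,:2]*1000).astype(np.float32))
c=dict(np.load('w1.npz')); p=fcloud(c); ok=(c['range_z']>0)
def sel(xl,yl,zl):
    m=ok&(p[...,0]>xl[0])&(p[...,0]<xl[1])&(p[...,1]>yl[0])&(p[...,1]<yl[1])&(p[...,2]>zl[0])&(p[...,2]<zl[1]); return p[m]
q=sel((.44,.62),(-.04,.14),(.064,.078)); print('plate',len(q),rect(q),np.median(q[:,2]))
q=sel((.44,.62),(-.04,.14),(.1,.112)); print('rib',len(q),rect(q),np.median(q[:,2]))
q=sel((.44,.62),(.09,.2),(.055,.08)); print('bridge',len(q),rect(q),np.median(q[:,2]))
q=sel((.3,.36),(.05,.2),(-.02,.02)); print('table',np.median(q[:,2]))
for n in('scene','side'):
    c=cam(n); np.savez(n+'1',**c); cv2.imwrite(f'pics/{n}1.png',c['image'])
E
```

```text
t 3.53 tcp [0.3964 0.1614 0.1338] yaw 102.1 F [ 0.1  0.3 -1.7] open 0.0236 | units [0.81 3.59 0.15] turn 0.04
plate 10048 ((521.8431396484375, 56.56049346923828), (101.24453735351562, 137.16168212890625), 12.1865873336792) 0.07096549317958058
rib 1307 ((524.6201782226562, 44.03853988647461), (17.098615646362305, 65.72770690917969), 11.827402114868164) 0.10445418833732562
bridge 2252 ((517.92626953125, 110.32723999023438), (94.72865295410156, 40.89757537841797), 0.45781511068344116) 0.06851508053072515
table 0.002977615941462508
```

```bash
python3 - <<'E'
from h import *
for n in('scene1','side1'):
    c=dict(np.load(n+'.npz')); p=cloud(c); ok=c['range_z']>0
    m=ok&(p[...,0]>.42)&(p[...,0]<.75)&(p[...,1]>.25)&(p[...,1]<.6)&(p[...,2]>.066)&(p[...,2]<.12)
    q=p[m]; print(n,'bottle',len(q),q.min(0).round(3),q.max(0).round(3),np.median(q,0).round(3))
    h=cv2.cvtColor(c['image'],cv2.COLOR_BGR2HSV)
    m=ok&(p[...,0]>.35)&(p[...,0]<.47)&(p[...,1]>.02)&(p[...,1]<.26)&(p[...,2]>.11)&(p[...,2]<.15)
    b=np.array([.209,-.978]); s=(p[m][:,:2]-[.3964,.1614])@b; l=(p[m][:,:2]-[.3964,.1614])@[.978,.209]; z=p[m][:,2]
    for a0 in range(-80,130,15):
        k=(s*1000>a0)&(s*1000<a0+15)&(abs(l)<.02)
        if k.sum()>3: print('  s',a0,k.sum(),'ztop %.4f'%np.percentile(z[k],95),'l %.1f %.1f'%(l[k].min()*1e3,l[k].max()*1e3), 'smax %.1f'%(s[k].max()*1e3))
c=dict(np.load('scene.npz'));p=cloud(c);m=(c['range_z']>0)&(p[...,0]>.4)&(p[...,1]<-.06)&(p[...,0]<.7)&(p[...,1]>-.3)
print('cab z',p[m][:,2].max())
E
```

```text
scene1 bottle 943 [0.537 0.326 0.066] [0.606 0.6   0.12 ] [0.557 0.577 0.091]
  s -80 81 ztop 0.1377 l -14.3 7.6 smax -65.0
  s -65 93 ztop 0.1398 l -16.3 7.4 smax -50.0
  s -50 88 ztop 0.1395 l -16.2 9.4 smax -35.2
  s -35 85 ztop 0.1396 l -15.0 11.0 smax -20.1
  s -20 155 ztop 0.1485 l -20.0 19.6 smax -5.2
  s -5 47 ztop 0.1486 l -18.9 13.6 smax 9.4
  s 10 9 ztop 0.1444 l -15.6 11.8 smax 24.8
  s 25 23 ztop 0.1329 l -15.3 -8.9 smax 39.1
  s 40 10 ztop 0.1313 l -12.7 -8.7 smax 52.8
  s 55 15 ztop 0.1309 l -11.6 -4.3 smax 69.2
  s 70 24 ztop 0.1313 l -12.2 2.2 smax 84.9
  s 85 31 ztop 0.1313 l -11.9 7.2 smax 99.2
  s 100 35 ztop 0.1313 l -11.1 9.6 smax 112.7
  s 115 9 ztop 0.1305 l -10.3 10.6 smax 116.3
side1 bottle 967 [0.54  0.33  0.066] [0.605 0.6   0.12 ] [0.574 0.576 0.091]
  s -80 79 ztop 0.1404 l -10.8 9.8 smax -65.1
  s -65 50 ztop 0.1421 l -14.1 11.9 smax -50.0
  s -50 37 ztop 0.1423 l -11.4 11.1 smax -35.2
  s -35 39 ztop 0.1422 l -10.7 11.2 smax -20.3
  s -20 105 ztop 0.1484 l -19.4 19.4 smax -5.1
  s -5 34 ztop 0.1455 l -13.1 17.4 smax 9.9
  s 10 19 ztop 0.1428 l -11.9 6.7 smax 23.8
  s 25 12 ztop 0.1428 l -12.8 3.6 smax 29.8
  s 40 5 ztop 0.1331 l -10.2 -0.2 smax 53.8
  s 55 9 ztop 0.1329 l -9.8 -1.4 smax 69.8
  s 70 5 ztop 0.1331 l -9.5 -5.5 smax 83.4
cab z 0.23474831615033176
```

>>> send_rows(
  rows="0 2.22 5.5 0 2.85;0 2.22 5.5 0 2.85;0 2.22 5.5 0 2.85;0 2.22 5.5 0 2.85;0 2.22 5.5 0 2.85;0 2.22 5.5 0 2.85;0 2.22 5.5 0 2.85",
  force=30,
)

```text
time: 4.22
tcp_pos: [0.5187, 0.2438, 0.1331]
ee_rot: [0.739, 0.674, -0.001, -0.0]
contact_force: [-0.6, -0.3, -1.0]
opening: 0.0234
finger_force: 30.6
```

```bash
python3 - <<'E'
from h import *
go(.5192,.2444,.0495,85)
for n in('side',):
    c=cam(n); np.savez(n+'2',**c)
    cv2.imwrite('pics/s2.png',cv2.resize(c['image'][110:310,230:430],None,fx=3,fy=3,interpolation=cv2.INTER_CUBIC))
E
```

```text
t 4.22 tcp [0.5187 0.2438 0.1331] yaw 84.8 F [-0.6 -0.3 -1. ] open 0.0234 | units [0.03 0.02 3.34] turn -0.03
```

View pics/s2.png

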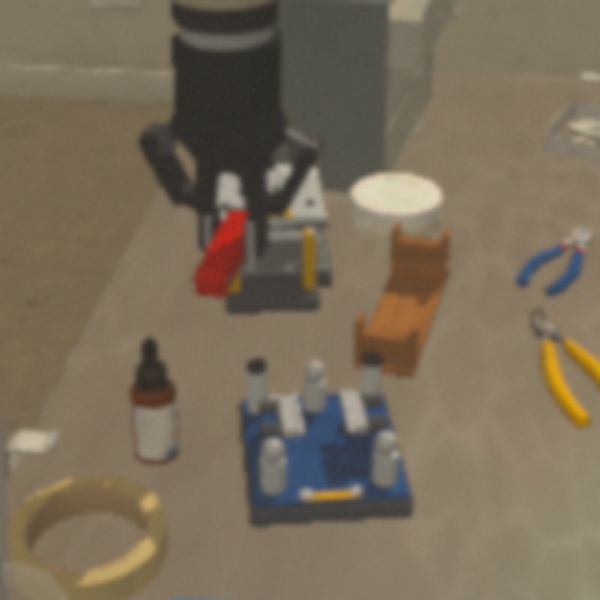

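>>> send_rows(
  rows="0 0 0 1 0;0 0 0 2 0;0 0 0 2.8 0;0 0 0 3.3 0;0 0 0 3.3 0",
)

```text
time: 4.68
tcp_pos: [0.5167, 0.2426, 0.0486]
ee_rot: [0.738, 0.674, -0.002, -0.001]
contact_force: [-1.2, -0.1, -1.6]
opening: 0.0233
finger_force: 30.6
```

>>> send_rows(
  rows="0 -0.5 0 0 0;0 -1 0 0 0;0 -1.35 0 0 0;0 -1.5 0 0 0;0 -1.5 0 0 0",
)

```text
time: 5.1
tcp_pos: [0.5165, 0.2056, 0.0523]
ee_rot: [0.739, 0.674, 0.001, 0.0]
contact_force: [0.1, -0.0, -1.5]
opening: 0.0233
finger_force: 30.6
```

```bash
python3 - <<'E'
from h import *
go(.5159,.2065,.0495,85)
for n in('scene',):
    c=cam(n); np.savez(n+'3',**c)
    cv2.imwrite('pics/s3.png',cv2.resize(c['image'][140:260,300:460],None,fx=5,fy=5,interpolation=cv2.INTER_CUBIC))
E
```

```text
t 5.10 tcp [0.5165 0.2056 0.0523] yaw 84.7 F [ 0.1 -0.  -1.5] open 0.0233 | units [ 0.03 -0.03  0.11] turn -0.04
```

View pics/s3.png

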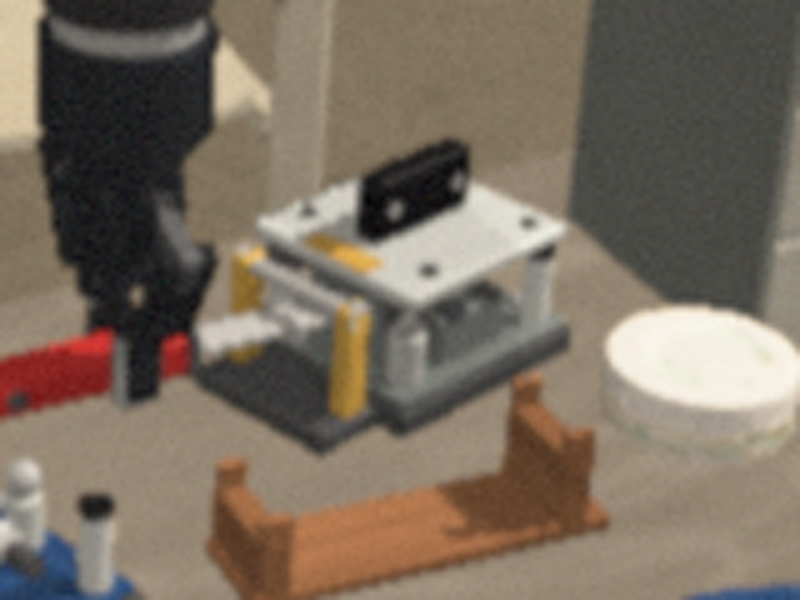

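>>> send_rows(
  rows="0 0 0 -0.36 0;0 -0.01 0 -0.66 0;0 -0.05 0 -0.97 0;0 -0.12 0 -1.27 0;0 -0.21 0 -1.56 0;0 -0.33 0 -1.85 0;0 -0.47 0 -2.12 0;0 -0.64 0 -2.38 0",
  force=20,
)

```text
time: 5.82
tcp_pos: [0.5146, 0.191, 0.1115]
ee_rot: [0.738, 0.675, 0.0, -0.0]
contact_force: [-0.4, 1.0, -6.0]
opening: 0.0235
finger_force: 28.7
```

>>> send_rows(
  rows="0 -0.09 0 -0.12 0;0 -0.18 0 -0.24 0;0 -0.22 0 -0.3 0;0 -0.22 0 -0.3 0",
)

```text
time: 6.15
tcp_pos: [0.5143, 0.1853, 0.1186]
ee_rot: [0.738, 0.675, 0.0, -0.0]
contact_force: [-1.3, 1.6, -2.9]
opening: 0.0234
finger_force: 29.1
```

```bash
cat > tilt.py <<'E'
from h import *
# bar profile in the hand: along-bar s (mm from TCP, to tip) vs top z
s0=env.state(); R=Ro.from_quat(s0['ee_rot']).as_matrix(); b=-R[:2,0]; l=R[:2,1]; t=s0['tcp_pos']
for n in('scene','side'):
    c=cam(n); p=cloud(c); ok=c['range_z']>0; h=cv2.cvtColor(c['image'],cv2.COLOR_BGR2HSV)
    red=(h[...,1]>150)&((h[...,0]<8)|(h[...,0]>172))
    d=p[...,:2]-t[:2]; s=d@b*1e3; L=d@l*1e3; z=p[...,2]*1e3
    k=ok&red&(abs(L)<18)&(s>-90)&(s<50)&(z>20)
    for a in range(-75,45,12):
        m=k&(s>=a)&(s<a+12)
        if m.sum()>3: print(n,a+6,m.sum(),'top %.1f L %.1f %.1f'%(np.percentile(z[m],95),L[m].min(),L[m].max()))
    m=k&(abs(L)<10)
    cv2.imwrite(f'pics/t_{n}.png',c['image'])
    np.savez('t_'+n,**c)
print(t.round(4),s0['contact_force'].round(1),s0['time'])
E
python3 tilt.py; python3 -c "
import cv2;i=cv2.imread('pics/t_scene.png');cv2.imwrite('pics/s4.png',cv2.resize(i[140:260,300:460],None,fx=5,fy=5,interpolation=2))"
```

```text
scene -57 55 top 157.9 L -14.4 6.7
scene -45 50 top 159.3 L -15.2 4.0
scene -33 59 top 147.9 L -15.3 -4.2
scene -21 55 top 138.7 L -17.4 -1.1
scene -9 22 top 132.2 L -14.6 10.4
scene 15 12 top 106.0 L -16.1 -9.2
side -57 88 top 161.1 L -12.7 6.8
side -45 14 top 160.6 L -13.2 7.3
side -33 17 top 138.6 L -13.9 1.4
side -21 10 top 128.8 L -13.6 -3.7
[0.5143 0.1853 0.1186] [-1.3  1.6 -2.9] 6.15
```

View pics/s4.png

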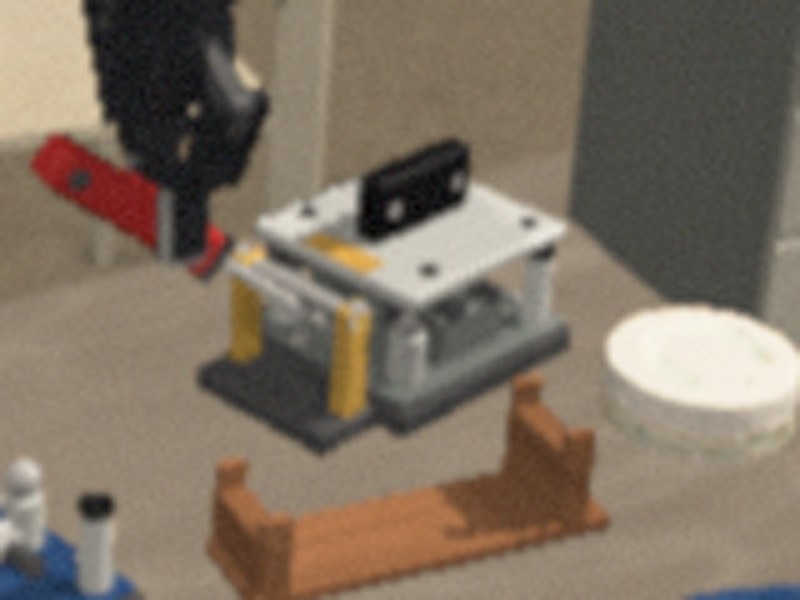

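>>> send_rows(
  rows="0 0 0 0.12 0;0 0.4 0 -0.19 0;0 0.8 0 -0.5 0;0 1.2 0 -0.81 0;0 1.6 0 -1.12 0;0 1.7 0 -1.9 0;0 1.7 0 -2.2 -1.4;0 1.7 0 -2.2 -2.87",
)

```text
time: 6.92
tcp_pos: [0.5194, 0.2297, 0.1766]
ee_rot: [0.646, 0.764, 0.002, 0.001]
contact_force: [0.5, 0.1, -1.1]
opening: 0.0236
finger_force: 29.4
```

>>> send_rows(
  rows="0 0 0 0 0;0 0 0 0 0;0 0 0 0 0",
  force=40,
)

```text
time: 7.17
tcp_pos: [0.518, 0.2282, 0.1733]
ee_rot: [0.649, 0.761, -0.0, -0.0]
contact_force: [0.3, -0.6, -1.5]
opening: 0.0233
finger_force: 43.1
```

```bash
sed -i "s/k=ok&red/k=ok\&red|ok\&(s>30)\&(abs(L)<12)\&(z<150)\&(z>75)/; s/range(-75,45,12)/range(-75,110,12)/" tilt.py; sed -i "s/(s<50)/(s<110)/" tilt.py; python3 tilt.py; python3 -c "
from h import *
go(.4876,.2151,.1618,102)
i=cv2.imread('pics/t_scene.png');cv2.imwrite('pics/s5.png',cv2.resize(i[110:260,300:460],None,fx=4,fy=4,interpolation=2))"
```

```text
scene -57 70 top 213.1 L -15.8 6.0
scene -45 39 top 212.7 L -13.9 2.3
scene -33 53 top 200.1 L -16.5 -8.9
scene -21 50 top 192.2 L -15.2 -8.0
scene -9 13 top 185.9 L -12.6 11.3
scene 3 5 top 178.4 L -27.0 11.4
scene 39 8 top 164.8 L -11.7 1493.4
scene 51 9 top 125.7 L -11.6 -6.4
scene 63 8 top 113.8 L -11.4 -7.7
scene 75 7 top 104.9 L -11.0 -2.0
scene 87 5 top 96.6 L -10.5 -8.2
side -69 8 top 207.1 L -9.9 6.3
side -57 99 top 215.6 L -10.1 10.3
side -45 18 top 215.3 L -9.5 8.2
side -33 13 top 178.2 L -9.1 5.9
side -21 9 top 170.7 L -9.0 6.3
side -9 6 top 158.8 L -6.4 4.6
side 63 10 top 115.0 L -9.6 7.5
side 75 11 top 106.0 L -9.4 7.9
[0.518  0.2282 0.1733] [ 0.3 -0.6 -1.5] 7.1667
t 7.27 tcp [0.5179 0.2279 0.173 ] yaw 99.1 F [-0.8 -0.3 -2.5] open 0.0234 | units [-0.31 -1.28  0.45] turn -0.49
```

View pics/s5.png

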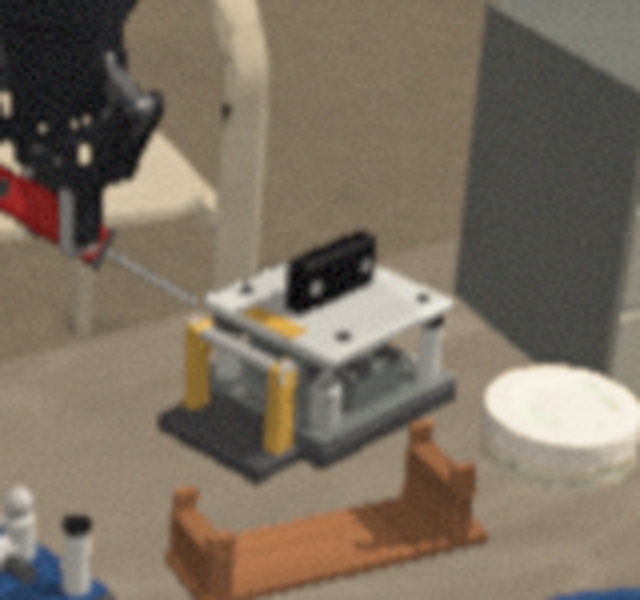

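>>> send_rows(
  rows="0 -0.31 -1.28 0 -0.49;0 -0.31 -1.28 0 -0.49;0 -0.31 -1.28 0 -0.49;0 -0.31 -1.28 0 -0.49;0 -0.31 -1.28 0 -0.49",
)

```text
time: 7.68
tcp_pos: [0.4884, 0.2153, 0.1735]
ee_rot: [0.629, 0.777, 0.0, 0.0]
contact_force: [-0.2, -0.3, -1.3]
opening: 0.0231
finger_force: 43.1
```

```bash
cat > m.py <<'E'
from h import *
# everything in the base frame (origin C, mm): X along base x, Y lateral, Z
C=np.array([.5238,.0450]); a=np.radians(-78); xh=np.array([np.cos(a),np.sin(a)]); yh=np.array([-xh[1],xh[0]])
s0=env.state(); t=s0['tcp_pos']; d=t[:2]-C; print('TCP base',(d@xh*1e3).round(1),(d@yh*1e3).round(1),(t[2]*1e3).round(1),s0['contact_force'].round(1),s0['time'])
tx,ty,tz=d@xh*1e3,d@yh*1e3,t[2]*1e3
def base(c):
    p=cloud(c); d=p[...,:2]-C; return d@xh*1e3,d@yh*1e3,p[...,2]*1e3,c['range_z']>0
if __name__=='__main__':
  for n in('scene','side'):
    c=cam(n); X,Y,Z,ok=base(c); np.savez('m_'+n,**c)
    off=np.median(Z[ok&(X<-130)&(X>-200)&(Y<-90)&(Y>-160)&(abs(Z)<8)]); Z=Z-off
    zl=tz-12-(X-tx)*.8
    m=ok&(abs(Y-ty)<13)&(X-tx>35)&(X-tx<110)&(abs(Z-zl)<12)
    if m.sum()>5:
        x,z,y=X[m],Z[m],Y[m]
        for _ in range(3):
            k=np.polyfit(x,z,1); r=abs(np.polyval(k,x)-z)<2.5; x,z,y=x[r],z[r],y[r]
        print(n,'off %.1f'%off,'blade n',len(x),'slope deg %.1f'%np.degrees(np.arctan(-k[0])),'z at X=-100: %.1f'%np.polyval(k,-100),'x range',x.min().round(1),x.max().round(1),'Y',y.min().round(1),y.max().round(1))
    m=ok&(abs(Y)<25)&(X>-84)&(X<-66)&(Z>58)&(Z<73)
    if m.sum()>5: print('  fulcrum n',m.sum(),'X med %.1f range %.1f %.1f'%(np.median(X[m]),X[m].min(),X[m].max()),'Z95 %.1f'%np.percentile(Z[m],95))
    m=ok&(abs(Y)<40)&(X>-65)&(X<-40)&(Z>60)&(Z<80); print('  lip Xmin %.1f'%np.percentile(X[m],2),'Ztop %.1f'%np.median(Z[m]))
    m=ok&(Z>98)&(Z<112)&(abs(X)<45)&(abs(Y)<25); print('  rib X %.1f %.1f Y %.1f %.1f Z %.1f'%(X[m].min(),X[m].max(),Y[m].min(),Y[m].max(),np.percentile(Z[m],90)))
E
python3 m.py
```

```text
TCP base -173.9 0.7 173.5 [-0.2 -0.3 -1.3] 7.6833
scene off 1.2 blade n 34 slope deg 38.6 z at X=-100: 100.3 x range -136.3 -88.5 Y -11.2 8.9
  fulcrum n 60 X med -76.6 range -79.8 -69.9 Z95 64.4
  lip Xmin -55.7 Ztop 66.9
  rib X -30.5 31.6 Y -9.3 7.0 Z 101.9
side off 3.0 blade n 27 slope deg 39.0 z at X=-100: 98.7 x range -120.0 -89.9 Y -9.4 9.7
  fulcrum n 57 X med -78.0 range -81.3 -73.1 Z95 64.7
  lip Xmin -57.8 Ztop 67.0
  rib X 4.7 28.1 Y -6.2 0.6 Z 102.7
```

>>> send_rows(
  rows="0 0 0 0.31 0;0 -0.25 0 0.51 0;0 -0.5 0 0.71 0;0 -0.75 0 0.91 0;0 -1 0 1.11 0;0 -1 0 1.11 0",
)

```text
time: 8.28
tcp_pos: [0.4926, 0.189, 0.1441]
ee_rot: [0.629, 0.777, -0.001, -0.0]
contact_force: [-0.6, -0.4, -1.0]
opening: 0.0233
finger_force: 43.1
```

```bash
python3 m.py
```

```text
TCP base -147.3 -0.6 144.1 [-0.6 -0.4 -1. ] 8.2833
scene off 1.1 blade n 27 slope deg 30.6 z at X=-100: 89.6 x range -99.0 -52.3 Y -12.9 12.2
  fulcrum n 70 X med -76.2 range -81.6 -66.4 Z95 69.1
  lip Xmin -56.8 Ztop 67.1
  rib X -31.3 32.4 Y -9.9 7.6 Z 102.4
side off 2.9 blade n 16 slope deg 38.3 z at X=-100: 90.6 x range -77.7 -62.5 Y -10.5 8.1
  fulcrum n 65 X med -77.0 range -81.7 -68.4 Z95 72.0
  lip Xmin -63.2 Ztop 66.8
  rib X -33.1 28.4 Y -7.2 4.5 Z 102.7
```

>>> send_rows(
  rows="0 -0.2 0 0.14 0;0 -0.4 0 0.3 0;0 -0.55 0 0.42 0;0 -0.7 0 0.54 0;0 -0.7 0 0.54 0",
)

```text
time: 8.8
tcp_pos: [0.4964, 0.1727, 0.1312]
ee_rot: [0.629, 0.778, -0.001, -0.0]
contact_force: [-0.0, -0.3, -0.9]
opening: 0.0233
finger_force: 43.1
```

```bash
python3 m.py
```

```text
TCP base -130.6 -0.3 131.2 [-0.  -0.3 -0.9] 8.8
scene off 1.1 blade n 24 slope deg 27.7 z at X=-100: 86.3 x range -84.8 -52.0 Y -12.8 11.3
  fulcrum n 69 X med -76.0 range -79.9 -66.4 Z95 68.6
  lip Xmin -63.2 Ztop 67.2
  rib X -32.8 31.2 Y -9.8 6.9 Z 102.2
side off 3.0 blade n 16 slope deg 24.9 z at X=-100: 77.7 x range -75.3 -21.9 Y -12.3 11.0
  fulcrum n 55 X med -77.3 range -80.4 -66.4 Z95 64.9
  lip Xmin -63.2 Ztop 65.9
  rib X -34.9 31.1 Y -7.3 5.5 Z 102.4
```

>>> send_rows(
  rows="0 0.15 0 0.22 0;0 0.3 0 0.45 0;0 0.44 0 0.68 0;0 0.56 0 0.92 0;0 0.66 0 1.17 0;0 0.74 0 1.42 0;0 0.8 0 1.7 0;0 0.83 0 1.96 0",
  force=30,
)

```text
time: 9.57
tcp_pos: [0.4925, 0.1959, 0.0834]
ee_rot: [0.628, 0.778, 0.002, -0.001]
contact_force: [-1.5, 5.4, 7.5]
opening: 0.0231
finger_force: 43.5
```

```bash
python3 m.py
```

```text
TCP base -154.1 0.8 83.4 [-1.5  5.4  7.5] 9.5667
scene off 1.1 blade n 73 slope deg 1.3 z at X=-100: 11.1 x range -93.6 -62.1 Y -12.0 13.4
  fulcrum n 61 X med -75.5 range -83.0 -66.1 Z95 68.6
  lip Xmin -63.4 Ztop 71.4
  rib X -31.2 34.8 Y -9.3 7.8 Z 105.0
side off 3.0 blade n 10 slope deg 1.2 z at X=-100: 12.0 x range -94.6 -80.6 Y 6.6 12.6
  fulcrum n 29 X med -76.5 range -83.1 -67.2 Z95 69.2
  lip Xmin -62.9 Ztop 70.9Traceback (most recent call last):
  File "m.py", line 22, in <module>
    m=ok&(Z>98)&(Z<112)&(abs(X)<45)&(abs(Y)<25); print('  rib X %.1f %.1f Y %.1f %.1f Z %.1f'%(X[m].min(),X[m].max(),Y[m].min(),Y[m].max(),np.percentile(Z[m],90)))
                                                                                               ~~~~~~~~^^
    return umr_minimum(a, axis, None, out, keepdims, initial, where)
ValueError: zero-size array to reduction operation minimum which has no identity
```

>>> send_rows(
  rows="0 0 0 0.15 0;0 0 0 0.3 0;0 0 0 0.45 0;0 -0.02 0 0.6 0;0 -0.02 0 0.6 0",
)

```text
time: 10.08
tcp_pos: [0.4922, 0.1946, 0.0674]
ee_rot: [0.628, 0.778, 0.001, -0.001]
contact_force: [-0.4, 4.3, 3.1]
opening: 0.0232
finger_force: 43.7
```

```bash
cat > pl.py <<'E'
from m import *
for n in('scene','side'):
    c=cam(n); X,Y,Z,ok=base(c)
    for nm,m in(('-x edge',(X>-58)&(X<-40)&(abs(Y)<48)&(abs(Y)>14)),('+x edge',(X>30)&(X<52)&(abs(Y)<48)&(abs(Y)>14)),('-y',(abs(X)<45)&(Y>-48)&(Y<-30)),('+y',(abs(X)<45)&(Y<48)&(Y>30))):
        m=m&ok&(Z>64)&(Z<98); print(n,nm,m.sum(),'raw z %.1f'%np.median(Z[m]) if m.sum() else '')
E
python3 pl.py
```

```text
TCP base -152.9 0.2 67.4 [-0.4  4.3  3.1] 10.0833
scene -x edge 105 raw z 80.0
scene +x edge 48 raw z 73.1
scene -y 126 raw z 78.1
scene +y 58 raw z 75.1
side -x edge 44 raw z 75.1
side +x edge 11 raw z 70.8
side -y 0 
side +y 23 raw z 73.4
```

>>> send_rows(
  rows="0 0 0 0.1 0;0 -0.01 0 0.2 0;0 -0.02 0 0.3 0;0 -0.02 0 0.3 0",
)

```text
time: 10.52
tcp_pos: [0.4924, 0.1931, 0.06]
ee_rot: [0.628, 0.778, 0.0, -0.0]
contact_force: [-1.2, 4.9, 3.6]
opening: 0.023
finger_force: 44.2
```

```bash
python3 pl.py
```

```text
TCP base -151.4 0.1 60.0 [-1.2  4.9  3.6] 10.5167
scene -x edge 147 raw z 82.8
scene +x edge 46 raw z 72.8
scene -y 120 raw z 79.3
scene +y 53 raw z 78.8
side -x edge 19 raw z 72.0
side +x edge 14 raw z 71.7
side -y 0 
side +y 32 raw z 73.2
```

>>> send_rows(
  rows="0 -0.01 0.23 0 0.7;0 -0.04 0.46 0 1.4;0 -0.08 0.68 0 2.1;0 -0.13 0.89 0 2.83;0 -0.13 0.89 0 2.83",
)

```text
time: 11.03
tcp_pos: [0.5154, 0.1941, 0.0603]
ee_rot: [0.737, 0.675, -0.0, 0.0]
contact_force: [-0.8, 3.5, 2.8]
opening: 0.0233
finger_force: 44.2
```

```bash
python3 pl.py
```

```text
TCP base -147.6 22.8 60.3 [-0.8  3.5  2.8] 11.0333
scene -x edge 181 raw z 80.5
scene +x edge 46 raw z 72.7
scene -y 123 raw z 79.3
scene +y 57 raw z 78.2
side -x edge 13 raw z 88.6
side +x edge 12 raw z 75.7
side -y 62 raw z 81.9
side +y 0
```

Now withdraw along the bar.

>>> send_rows(
  rows="0 0.2 0 0.04 0;0 0.4 0 0.09 0;0 0.6 0 0.13 0;0 0.8 0 0.18 0;0 1 0 0.22 0;0 1.2 0 0.26 0;0 1.35 0 0.28 0;0 1.35 0 0.28 0",
)

```text
time: 11.8
tcp_pos: [0.5176, 0.2295, 0.0531]
ee_rot: [0.736, 0.677, 0.0, -0.001]
contact_force: [-0.3, 2.2, 1.5]
opening: 0.0235
finger_force: 44.0
```

```bash
python3 pl.py
```

```text
TCP base -181.7 32.3 53.1 [-0.3  2.2  1.5] 11.8
scene -x edge 171 raw z 74.5
scene +x edge 61 raw z 77.5
scene -y 155 raw z 77.7
scene +y 62 raw z 73.4
side -x edge 75 raw z 79.0
side +x edge 28 raw z 80.3
side -y 96 raw z 80.5
side +y 0
```

>>> send_rows(
  rows="0 0 0 -1.2 0;0 0 0 -2.6 0;0 0 0 -3.9 0;0 -0.8 -1.5 -3.9 0.93;0 -1.8 -3 -3.9 0.93;0 -3.11 -4.57 -3.9 0.93;0 -3.11 -4.57 -3.9 0.93;0 -3.11 -4.57 -3.9 0.93",
)

```text
time: 12.57
tcp_pos: [0.3939, 0.1584, 0.1506]
ee_rot: [0.769, 0.639, -0.001, -0.001]
contact_force: [-0.6, -0.1, -2.6]
opening: 0.0233
finger_force: 43.5
```

```bash
cat > bar.py <<'E'
from h import *
s0=env.state(); R=Ro.from_quat(s0['ee_rot']).as_matrix(); b=-R[:2,0]; l=R[:2,1]; t=s0['tcp_pos']
print(t.round(4),s0['contact_force'].round(1),s0['time'])
for n in('scene','side'):
    c=cam(n); p=cloud(c); ok=c['range_z']>0; h=cv2.cvtColor(c['image'],cv2.COLOR_BGR2HSV)
    red=(h[...,1]>150)&((h[...,0]<8)|(h[...,0]>172))
    d=p[...,:2]-t[:2]; s=d@b*1e3; L=d@l*1e3; z=(p[...,2]-t[2])*1e3
    for nm,k,r in(('red',red&(s>-90)&(s<40),range(-80,30,10)),('blade',(s>35)&(s<135)&(z<40),range(40,130,10))):
        k=k&ok&(abs(L)<16)&(z>-50)
        for a in r:
            m=k&(s>=a)&(s<a+10)
            if m.sum()>4: print(n,nm,a+5,m.sum(),'rel z top %.1f L %.1f %.1f smin %.1f smax %.1f'%(np.percentile(z[m],90),L[m].min(),L[m].max(),s[m].min(),s[m].max()))
go(.3973,.1617,.06,79.2)
E
python3 bar.py
```

```text
[0.3939 0.1584 0.1506] [-0.6 -0.1 -2.6] 12.5667
scene red -65 61 rel z top -6.6 L -15.6 7.1 smin -68.5 smax -60.3
scene red -55 43 rel z top -4.1 L -15.2 5.9 smin -59.3 smax -50.0
scene red -45 66 rel z top -2.2 L -14.7 8.9 smin -49.9 smax -40.9
scene red -35 69 rel z top -0.6 L -15.5 8.5 smin -39.9 smax -30.2
scene red -25 64 rel z top 1.0 L -16.0 7.6 smin -29.8 smax -20.0
scene red -15 56 rel z top 2.7 L -15.9 12.4 smin -19.8 smax -10.9
scene red -5 15 rel z top 4.0 L -5.2 10.9 smin -10.0 smax -1.8
scene red 15 19 rel z top 6.1 L -14.9 -10.1 smin 14.4 smax 19.6
scene red 25 18 rel z top 4.1 L -16.0 -9.7 smin 20.2 smax 26.9
scene blade 45 32 rel z top 4.6 L -13.0 8.2 smin 40.1 smax 49.8
scene blade 55 34 rel z top 6.5 L -13.1 8.2 smin 50.4 smax 59.8
scene blade 65 33 rel z top 8.1 L -13.3 6.1 smin 60.2 smax 69.3
scene blade 75 31 rel z top 9.7 L -12.7 9.0 smin 70.3 smax 79.5
scene blade 85 37 rel z top 12.5 L -12.9 8.0 smin 80.0 smax 89.8
scene blade 95 30 rel z top 13.3 L -14.1 7.5 smin 90.6 smax 99.4
scene blade 105 30 rel z top 15.0 L -11.7 8.2 smin 100.2 smax 109.6
scene blade 1
[... 223 characters left out ...]
 7.7 smin -59.4 smax -50.2
side red -45 24 rel z top 0.6 L -10.5 7.7 smin -49.5 smax -41.3
side red -35 28 rel z top 3.0 L -11.7 9.6 smin -39.7 smax -30.4
side red -25 26 rel z top 4.2 L -11.7 10.3 smin -29.7 smax -20.6
side red -15 24 rel z top 6.2 L -8.9 10.4 smin -20.0 smax -10.4
side red -5 24 rel z top 7.9 L -8.7 11.8 smin -10.0 smax -0.3
side red 5 21 rel z top 10.1 L -7.2 12.3 smin 0.2 smax 9.4
side red 15 16 rel z top 10.9 L -6.8 10.8 smin 11.2 smax 19.4
side blade 45 8 rel z top 7.9 L 0.7 9.8 smin 42.5 smax 48.9
side blade 55 8 rel z top 10.1 L 2.6 9.9 smin 51.9 smax 59.4
t 12.67 tcp [0.3974 0.1601 0.1512] yaw 79.5 F [ 0.3 -0.3 -2.3] open 0.0236 | units [ 0.06 -0.02  3.65] turn 0.05
```

>>> send_rows(
  rows="0 0.06 0 1.2 0.05;0 0.06 0 2.4 0.05;0 0.06 0 3.2 0.05;0 0.06 0 3.5 0.05;0 0.06 0 3.7 0.05;0 0.06 0 3.82 0.05;0 0.06 0 3.94 0.05;0 0.06 0 4.02 0.05",
  force=20,
)

```text
time: 13.33
tcp_pos: [0.3994, 0.162, 0.0522]
ee_rot: [0.77, 0.638, 0.001, 0.001]
contact_force: [-3.1, -4.7, 8.3]
opening: 0.0231
finger_force: 45.4
```

```bash
python3 bar.py | grep -v ' L -.*smax -[1-5]'
```

```text
[0.3994 0.162  0.0522] [-3.1 -4.7  8.3] 13.3333
scene red -65 63 rel z top 2.3 L -15.8 6.6 smin -69.8 smax -60.1
scene red 15 16 rel z top 1.6 L -15.9 -12.0 smin 13.4 smax 19.2
scene red 25 13 rel z top 2.0 L -14.2 -9.3 smin 20.6 smax 25.1
scene blade 45 66 rel z top -1.1 L -15.7 14.8 smin 40.2 smax 50.0
scene blade 55 73 rel z top -0.6 L -15.9 15.7 smin 50.0 smax 60.0
scene blade 65 69 rel z top -0.8 L -15.4 15.8 smin 60.2 smax 69.8
scene blade 75 68 rel z top -0.3 L -16.0 15.9 smin 70.0 smax 79.9
scene blade 85 157 rel z top -0.4 L -15.9 15.7 smin 80.4 smax 89.8
scene blade 95 32 rel z top 1.6 L -12.3 7.9 smin 90.1 smax 99.7
scene blade 105 32 rel z top 1.3 L -14.6 8.4 smin 100.4 smax 109.7
scene blade 115 20 rel z top 2.1 L -12.4 7.0 smin 110.1 smax 116.6
side red -75 9 rel z top 2.2 L -4.6 7.5 smin -72.4 smax -70.1
side red -65 78 rel z top 4.5 L -13.6 8.4 smin -69.9 smax -60.3
side red -5 22 rel z top 8.3 L -10.7 10.4 smin -9.6 smax -0.2
side red 5 17 rel z top 9.3 L -9.1 10.0 smin 0.8 smax 7.9
side red 15 14 rel z top 8.8 L -6.8 7.9 smin 11.6 smax 19.9
side red 25 5 rel z top 8.2 L -5.2 6.9 smin 20.2 smax 24.0
side blade 55 5 rel z top 0.1 L 1.3 7.6 smin 51.5 smax 57.9
side blade 85 16 rel z top -3.3 L -15.4 15.3 smin 81.6 smax 89.0
side blade 95 6 rel z top -3.3 L -14.2 14.2 smin 90.3 smax 99.3
t 13.43 tcp [0.3995 0.1621 0.0522] yaw 79.2 F [-2.3 -3.5  4.5] open 0.0235 | units [-0.03 -0.08 -0.31] turn 0.01
```

>>> send_rows(
  rows="0 0 0 0.08 0;0 0 0 0.12 0;0.5 0 0 0.1 0;0.9 0 0 0 0;1 0 0 0 0;1 0 0 0 0;1 0 0 -1 0;1 0 0 -3 0",
)

```text
time: 14.1
tcp_pos: [0.395, 0.1606, 0.1143]
ee_rot: [0.77, 0.638, -0.004, -0.001]
contact_force: [0.7, -0.1, -0.5]
opening: 0.0856
finger_force: 0.0
```

>>> send_rows(
  rows="1 0 0 -2 0;1 0 0 -4 0;1 0 0 -5 0;1 0 0 -5 0",
)

```text
time: 14.43
tcp_pos: [0.4003, 0.1628, 0.2503]
ee_rot: [0.77, 0.638, 0.006, 0.002]
contact_force: [1.0, 0.8, 0.4]
opening: 0.0852
finger_force: 0.0
```

```bash
cat > carr.py <<'E'
from h import *
def rect(q): return [np.round(v,1).tolist() if not np.isscalar(v) else round(v,1) for v in cv2.minAreaRect((q[:,:2]*1000).astype(np.float32))]
def rep(p,ok,h,tag):
    def sel(xl,yl,zl,e=True): return p[ok&e&(p[...,0]>xl[0])&(p[...,0]<xl[1])&(p[...,1]>yl[0])&(p[...,1]<yl[1])&(p[...,2]>zl[0])&(p[...,2]<zl[1])]
    red=(h[...,1]>150)&((h[...,0]<8)|(h[...,0]>172))
    q=sel((.44,.62),(-.04,.101),(.07,.09)); print(tag,'plate',len(q),rect(q) if len(q)>9 else '',np.round(np.median(q[:,2]),4))
    if len(q)>9:
        A=np.c_[q[:,:2]-[.5238,.045],np.ones(len(q))]; k=np.linalg.lstsq(A,q[:,2],rcond=None)[0]; print('   tilt deg',np.degrees(k[:2]).round(1),'z',k[2].round(4))
    q=sel((.44,.62),(-.04,.14),(.104,.125)); print('  rib',len(q),rect(q) if len(q)>9 else '',np.round(np.percentile(q[:,2],95),4) if len(q) else '')
    q=sel((.3,.5),(.0,.26),(.02,.08),red); print('  handle',len(q),rect(q) if len(q)>9 else '',np.percentile(q[:,2],95).round(4) if len(q) else '')
    q=sel((.36,.40),(.035,.06),(.03,.08)); print('  blade',len(q),np.percentile(q[:,2],[50,90]).round(4) if len(q) else '')
if __name__=='__main__':
    for n in('scene','side','wrist'):
        c=cam(n); np.savez('k_'+n,**c); h=cv2.cvtColor(c['image'],cv2.COLOR_BGR2HSV)
        rep(fcloud(c) if n=='wrist' else cloud(c),c['range_z']>0,h,n)
    go(.5238,.045,.2,101.8)
E
python3 carr.py
```

```text
scene plate 799 [[522.8, 47.1], [102.6, 110.1], 11.8] 0.0768
   tilt deg [-0.8 -1.1] z 0.077
  rib 114 [[524.7, 47.9], [18.2, 63.5], 12.1] 0.1107
  handle 532 [[400.2, 184.1], [95.5, 26.4], 78.7] 0.056
  blade 36 [0.0459 0.0471]
side plate 640 [[523.7, 48.5], [99.2, 110.3], 10.9] 0.0781
   tilt deg [-2.7 -0.8] z 0.0781
  rib 75 [[525.3, 50.3], [15.8, 68.0], 11.7] 0.1127
  handle 285 [[403.7, 185.3], [96.6, 27.5], 79.0] 0.0585
  blade 17 [0.0483 0.0492]
wrist plate 3142 [[524.6, 45.5], [100.6, 110.6], 11.0] 0.077
   tilt deg [-2.8 -0.5] z 0.0781
  rib 423 [[524.2, 58.5], [16.5, 41.9], 13.1] 0.1129
  handle 2034 [[403.3, 181.8], [93.5, 24.0], 79.1] 0.0585
  blade 169 [0.0485 0.0493]
t 14.58 tcp [0.398  0.1618 0.2424] yaw 79.3 F [-0.3 -0.3 -0.5] open 0.0858 | units [-3.65  5.82  1.7 ] turn -3.76
```

>>> send_rows(
  rows="1 -3.65 5.82 1 -3.76;1 -3.65 5.82 1 -3.76;1 -3.65 5.82 1 -3.76;1 -3.65 5.82 1 -3.76;1 -3.65 5.82 1 -3.76;1 -3.65 5.82 1 -3.76;1 -3.65 5.82 1 -3.76",
)

```text
time: 15.17
tcp_pos: [0.5229, 0.0441, 0.2147]
ee_rot: [0.631, 0.775, -0.002, -0.002]
contact_force: [-1.3, 0.7, 0.8]
opening: 0.0856
finger_force: 0.0
```

```bash
cat > reg.py <<'E'
from h import *
from scipy.spatial import cKDTree
from scipy.sparse import csr_matrix
# register base: balls / posts seen by all cameras
for n in('scene','side','wrist'):
    c=cam(n); p=fcloud(c) if n=='wrist' else cloud(c); ok=c['range_z']>0
    h=cv2.cvtColor(c['image'],cv2.COLOR_BGR2HSV)
    blue=(h[...,1]>110)&(h[...,0]>95)&(h[...,0]<125)
    box=ok&(p[...,0]>.36)&(p[...,0]<.53)&(p[...,1]>.25)&(p[...,1]<.42)
    q=p[box&blue&(p[...,2]>.012)&(p[...,2]<.03)]
    if len(q)>20: print(n,'blue',len(q),[np.round(v,1) for v in cv2.minAreaRect((q[:,:2]*1e3).astype(np.float32))],np.median(q[:,2]).round(4))
    m=(box&(p[...,2]>.044)&(p[...,2]<.08)).astype(np.uint8)
    k,lab=cv2.connectedComponents(m)
    for i in range(1,k):
        s=p[lab==i]; 
        if len(s)>15: col=c['image'][lab==i]; print('   ',len(s),'mid',((s.min(0)+s.max(0))/2*1e3).round(1),'ztop %.1f'%(s[:,2].max()*1e3),'top xy',(s[s[:,2]>s[:,2].max()-.003].mean(0)*1e3).round(1),'size',((s.max(0)-s.min(0))*1e3).round(0))
E
python3 carr.py; python3 reg.py
```

```text
scene plate 800 [[522.8, 45.7], [101.1, 112.6], 10.6] 0.0767
   tilt deg [-0.9 -1. ] z 0.0769
  rib 118 [[524.5, 48.1], [17.2, 65.8], 12.3] 0.1104
  handle 537 [[399.3, 183.8], [95.7, 28.8], 79.4] 0.0561
  blade 33 [0.0456 0.0474]
side plate 635 [[523.8, 47.9], [99.1, 113.4], 11.0] 0.078
   tilt deg [-2.8 -0.7] z 0.0781
  rib 76 [[525.4, 49.2], [16.1, 66.8], 11.9] 0.1133
  handle 284 [[401.8, 186.1], [99.0, 22.8], 79.0] 0.0587
  blade 19 [0.048 0.049]
wrist plate 11288 [[525.3, 45.4], [100.7, 109.6], 11.1] 0.0786
   tilt deg [-3.2 -0.6] z 0.0784
  rib 1596 [[527.5, 46.3], [16.1, 65.6], 11.7] 0.113
  handle 2087 [[398.9, 176.8], [81.2, 32.7], 80.5] 0.0586
  blade 237 [0.0484 0.0493]
t 15.32 tcp [0.5225 0.0455 0.2167] yaw 101.9 F [ 0.1  0.8 -0.3] open 0.0851 | units [-0.03  0.05  0.67] turn 0.01
scene blue 841 [array([437.3, 336. ]), array([105.1, 117.4]), np.float64(13.0)] 0.0183
    62 mid [490.2 300.5  51.9] ztop 59.8 top xy [489.8 300.6  58.4] size [19. 15. 16.]
    44 mid [448.1 292.3  50.7] ztop 57.0 top xy [449.4 291.6  55.5] size [15. 13. 13.]
    144 mid [467.6 339.4  46.6] zt
[... 225 characters left out ...]
.]
    158 mid [411.1 331.3  47.3] ztop 50.1 top xy [413.4 328.9  47.9] size [35. 46.  6.]
    58 mid [391.5 366.8  50.8] ztop 57.4 top xy [392.3 367.3  55.7] size [13. 17. 13.]
side blue 292 [array([441.7, 352.3]), array([ 82.2, 112.9]), np.float64(32.6)] 0.0207
    59 mid [410.5 282.4  53. ] ztop 61.6 top xy [410.5 282.7  60.2] size [15. 16. 17.]
    60 mid [492.3 299.9  53.1] ztop 62.0 top xy [492.5 300.8  60.4] size [14. 17. 18.]
    42 mid [450.8 292.8  54. ] ztop 60.1 top xy [451.9 292.4  58. ] size [15. 13. 12.]
    216 mid [467.7 356.6  51.8] ztop 59.6 top xy [467.2 386.5  58.1] size [35. 75. 16.]
    215 mid [408.6 342.8  51.9] ztop 59.7 top xy [394.4 369.6  58. ] size [44. 69. 16.]
```

>>> send_rows(
  rows="1 12.08 -0.85 0 -0.25;1 12.08 -0.85 0 -0.25;1 12.08 -0.85 0 -0.25;1 12.08 -0.85 0 -0.25;1 12.08 -0.85 0 -0.25;1 12.08 -0.85 0 -0.25;1 12.08 -0.85 0 -0.25;1 12.08 -0.85 0 -0.25",
)

```text
time: 16.13
tcp_pos: [0.4386, 0.3411, 0.2174]
ee_rot: [0.618, 0.786, 0.001, -0.001]
contact_force: [-0.7, -0.2, 0.6]
opening: 0.0851
finger_force: 0.0
```

>>> send_rows(
  rows="1 0 0 0 0;1 0 0 0 0;1 0 0 0 0",
)

```text
time: 16.38
tcp_pos: [0.4409, 0.3353, 0.2174]
ee_rot: [0.62, 0.784, -0.0, 0.0]
contact_force: [0.8, 0.6, -0.2]
opening: 0.0851
finger_force: 0.0
```

```bash
python3 reg.py | sed -n '/wrist/,$p'; python3 -c "
from h import *
go(.5238,.045,.2167,101.8); np.savez('wr',**cam('wrist'))"
```

```text
wrist blue 5880 [array([440.8, 334.5]), array([106.8, 116.1]), np.float64(13.3)] 0.0204
    222 mid [468.3 384.4  51.9] ztop 59.7 top xy [468.2 383.9  58. ] size [15. 16. 16.]
    222 mid [394.5 366.1  52.1] ztop 60.1 top xy [394.6 365.7  58.2] size [16. 15. 16.]
    907 mid [468.9 338.4  48.2] ztop 52.3 top xy [466.2 340.9  50. ] size [36. 47.  8.]
    932 mid [413.2 329.9  48. ] ztop 52.0 top xy [415.8 328.6  49.8] size [37. 45.  8.]
    235 mid [411.3 279.8  53. ] ztop 61.9 top xy [411.2 280.4  60.4] size [14. 16. 18.]
    207 mid [451.6 291.6  52.1] ztop 60.2 top xy [451.4 290.4  58.2] size [16. 15. 16.]
    247 mid [492.5 299.8  53.1] ztop 62.0 top xy [492.4 299.7  60.4] size [16. 15. 18.]
t 16.53 tcp [0.4414 0.3348 0.2174] yaw 103.2 F [-0.7  0.1  0.2] open 0.0852 | units [-12.04   0.56   0.03] turn 0.23
```

>>> send_rows(
  rows="1 -12.02 0.61 0 0.23;1 -12.02 0.61 0 0.23;1 -12.02 0.61 0 0.23;1 -12.02 0.61 0 0.23;1 -12.02 0.61 0 0.23;1 -12.02 0.61 0 0.23;1 -12.02 0.61 0 0.23;1 -12.02 0.61 0 0.23",
)

```text
time: 17.25
tcp_pos: [0.5259, 0.0413, 0.2173]
ee_rot: [0.632, 0.775, -0.0, 0.001]
contact_force: [0.5, 0.4, -0.5]
opening: 0.0854
finger_force: 0.0
```

>>> send_rows(
  rows="1 0 0 0.5 0;1 0 0 0.8 0;1 0 0 1.5 0;1 0 0 2.2 0",
)

```text
time: 17.58
tcp_pos: [0.525, 0.047, 0.1619]
ee_rot: [0.63, 0.777, 0.0, 0.0]
contact_force: [0.4, 0.6, -0.0]
opening: 0.0852
finger_force: 0.0
```

```bash
python3 -c "
from h import *
go(.525,.0455,.1005,101.7)"
```

```text
t 17.58 tcp [0.525  0.047  0.1619] yaw 101.9 F [ 0.4  0.6 -0. ] open 0.0852 | units [-0.06 -0.02  2.46] turn 0.03
```

>>> send_rows(
  rows="1 -0.06 0 0.8 0;1 -0.06 0 1.6 0;1 -0.06 0 2.2 0;1 -0.06 0 2.44 0;1 -0.06 0 2.46 0;1 -0.06 0 2.46 0",
)

```text
time: 18.08
tcp_pos: [0.5251, 0.0459, 0.1009]
ee_rot: [0.63, 0.777, -0.0, -0.0]
contact_force: [-0.1, 0.3, 0.1]
opening: 0.0856
finger_force: 0.0
```

>>> send_rows(
  rows="0.5 0 0 0 0;0.3 0 0 0 0;0 0 0 0 0;0 0 0 0 0;0 0 0 0 0;0 0 0 0 0;0 0 0 0 0;0 0 0 0 0",
  force=60,
)

```text
time: 18.75
tcp_pos: [0.5255, 0.0458, 0.101]
ee_rot: [0.63, 0.777, 0.0, 0.0]
contact_force: [-0.2, 0.4, 3.3]
opening: 0.0151
finger_force: 58.9
```

```bash
python3 carr.py
```

```text
scene plate 791 [[523.0, 45.5], [101.6, 113.7], 11.9] 0.0755
   tilt deg [0.7 0. ] z 0.0762
  rib 188 [[515.8, 48.7], [58.1, 44.1], 55.5] 0.1245
  handle 530 [[400.4, 183.9], [96.3, 26.5], 79.4] 0.056
  blade 35 [0.0456 0.047 ]
side plate 574 [[523.4, 48.0], [99.8, 112.5], 11.0] 0.0779
   tilt deg [ 0.1 -0.5] z 0.0781
  rib 145 [[523.2, 50.3], [42.6, 56.0], 42.5] 0.1224
  handle 284 [[401.0, 185.1], [97.7, 23.2], 78.1] 0.0585
  blade 19 [0.0481 0.049 ]
wrist plate 19878 [[524.8, 45.0], [101.5, 110.0], 11.3] 0.0781
   tilt deg [-0.4  0. ] z 0.0782
  rib 6279 [[524.4, 46.5], [55.6, 49.4], 61.5] 0.1203
  handle 2363 [[399.2, 157.0], [42.8, 24.9], 79.7] 0.0585
  blade 470 [0.0485 0.0493]
t 18.90 tcp [0.5255 0.0458 0.1009] yaw 101.9 F [-0.1  0.5  4.3] open 0.0150 | units [-0.02 -0.07 -3.96] turn 0.02
```

>>> send_rows(
  rows="0 0 0 -0.2 0;0 0 0 -0.45 0;0 0 0 -0.8 0;0 0 0 -1.3 0;0 0 0 -2 0;0 0 0 -3 0;0 0 0 -4 0;0 0 0 -4 0",
)

```text
time: 19.57
tcp_pos: [0.5272, 0.0458, 0.2061]
ee_rot: [0.63, 0.777, 0.003, 0.003]
contact_force: [0.7, 0.3, -2.2]
opening: 0.0152
finger_force: 59.0
```

```bash
python3 -c "
from h import *
go(.4418,.3356,.2,103.8)"
```

```text
t 19.57 tcp [0.5272 0.0458 0.2061] yaw 101.9 F [ 0.7  0.3 -2.2] open 0.0152 | units [12.05 -0.95  0.22] turn -0.31
```

>>> send_rows(
  rows="0 1 -0.1 0 0;0 2.5 -0.2 0 -0.1;0 4 -0.3 0 -0.2;0 5.5 -0.4 0 -0.3;0 7 -0.55 0 -0.31;0 8.5 -0.65 0 -0.31;0 10 -0.8 0 -0.31;0 11 -0.9 0 -0.31",
)

```text
time: 20.23
tcp_pos: [0.4449, 0.3127, 0.1997]
ee_rot: [0.616, 0.787, -0.0, -0.001]
contact_force: [0.3, -0.3, -4.0]
opening: 0.0154
finger_force: 58.9
```

>>> send_rows(
  rows="0 0.6 -0.03 0 0;0 1 -0.05 0 0;0 1 -0.05 0 0;0 1 -0.05 0 0",
)

```text
time: 20.57
tcp_pos: [0.439, 0.3338, 0.2]
ee_rot: [0.617, 0.787, -0.001, 0.0]
contact_force: [-0.1, 0.2, -4.1]
opening: 0.0149
finger_force: 58.9
```

```bash
cat > fin.py <<'E'
from h import *
# carrier plate near register: top rect, height, tilt
import sys
z0,z1=map(float,sys.argv[1:3])
for n in('scene','side','wrist'):
    c=cam(n); p=fcloud(c) if n=='wrist' else cloud(c); ok=c['range_z']>0
    h=cv2.cvtColor(c['image'],cv2.COLOR_BGR2HSV)
    q=p[ok&(p[...,0]>.36)&(p[...,0]<.53)&(p[...,1]>.25)&(p[...,1]<.42)&(p[...,2]>z0)&(p[...,2]<z1)&(h[...,2]>110)]
    if len(q)<20: print(n,len(q)); continue
    A=np.c_[q[:,:2]-[.441,.335],np.ones(len(q))]
    k=np.linalg.lstsq(A,q[:,2],rcond=None)[0]
    r=cv2.minAreaRect((q[:,:2]*1e3).astype(np.float32)); print(n,len(q),'c',np.round(r[0],1),np.round(r[1],1),round(r[2],1),'tilt',np.degrees(k[:2]).round(1),'z %.4f'%k[2])
go(.4418,.3356,.107,103.8)
E
python3 fin.py .165 .19
```

```text
scene 1281 c [436.6 333.6] [101.1 111.6] 13.3 tilt [ 0.6 -0.5] z 0.1747
side 1240 c [438.2 334.6] [ 99.8 113. ] 13.7 tilt [-0.5 -1.2] z 0.1774
wrist 20025 c [438.8 332.3] [100.9 110.5] 13.8 tilt [-0.5 -0.2] z 0.1775
t 20.72 tcp [0.4395 0.333  0.2006] yaw 103.7 F [-0.5  0.6 -4.7] open 0.0155 | units [0.08 0.11 3.74] turn -0.01
```

>>> send_rows(
  rows="0 0.09 0.11 0.8 0;0 0.09 0.11 1.6 0;0 0.09 0.11 2.3 0;0 0.09 0.11 2.8 0;0 0.09 0.11 3.2 0;0 0.09 0.11 3.2 0;0 0.09 0.11 3.2 0",
)

```text
time: 21.3
tcp_pos: [0.4415, 0.3362, 0.1207]
ee_rot: [0.617, 0.787, -0.0, -0.0]
contact_force: [0.3, 0.1, -3.9]
opening: 0.015
finger_force: 58.8
```

```bash
python3 fin.py .08 .11
```

```text
scene 1272 c [439.  336.3] [101.7 112.1] 13.5 tilt [ 0.6 -0.4] z 0.0954
side 1261 c [438.6 338. ] [103.9 111.9] 13.6 tilt [-0.2 -0.9] z 0.0986
wrist 19964 c [441.  337.5] [100.7 112.6] 13.5 tilt [-0.4 -0.1] z 0.0989
t 21.45 tcp [0.4421 0.3371 0.1219] yaw 103.8 F [ 0.6  0.3 -3.8] open 0.0155 | units [-0.06 -0.03  0.59] turn -0.00
```

>>> send_rows(
  rows="0 -0.03 0 0.3 0;0 -0.03 0 0.6 0;0 -0.03 0 0.76 0;0 -0.03 0 0.86 0;0 -0.03 0 0.86 0",
)

```text
time: 21.87
tcp_pos: [0.442, 0.3364, 0.0998]
ee_rot: [0.617, 0.787, 0.001, 0.0]
contact_force: [-1.3, -0.8, 3.3]
opening: 0.0151
finger_force: 60.0
```

```bash
python3 fin.py .06 .09
```

```text
scene 1272 c [439.4 336.9] [102.1 112. ] 13.8 tilt [ 0.5 -0.4] z 0.0744
side 1250 c [439.2 338. ] [102.3 113.9] 13.7 tilt [-0.3 -0.8] z 0.0771
wrist 19989 c [440.7 336.8] [101.3 112.3] 13.1 tilt [-0.4 -0.2] z 0.0769
t 22.02 tcp [0.4418 0.3364 0.0998] yaw 103.8 F [-1.1 -0.5  3.3] open 0.0151 | units [-0.03 -0.01 -0.29] turn -0.00
```

>>> send_rows(
  rows="0 0 0 0.06 0;0 0 0 0.12 0;0 0 0 0.18 0;0 0 0 0.24 0;0 0 0 0.28 0;0 0 0 0.28 0",
)

```text
time: 22.52
tcp_pos: [0.442, 0.3359, 0.0942]
ee_rot: [0.617, 0.787, 0.001, 0.001]
contact_force: [-2.8, -6.5, 17.2]
opening: 0.0152
finger_force: 62.1
```

```bash
python3 fin.py .06 .09
```

```text
scene 1279 c [440.3 336.1] [103.9 111.3] 12.8 tilt [ 0.6 -0.4] z 0.0691
side 1240 c [440.7 337.9] [100.  112.8] 12.9 tilt [-0.5 -0.5] z 0.0715
wrist 20071 c [441.1 335.8] [101.2 109.1] 13.5 tilt [-0.5  0. ] z 0.0715
t 22.67 tcp [0.442  0.3359 0.0942] yaw 103.7 F [-3.6 -6.1 16.3] open 0.0149 | units [-0.01 -0.01 -0.51] turn -0.01
```

>>> send_rows(
  rows="0 -0.03 0 0.04 0;0 -0.04 0 0.08 0;0 -0.04 0 0.12 0;0 -0.04 0 0.12 0",
)

```text
time: 23.0
tcp_pos: [0.4421, 0.3357, 0.0939]
ee_rot: [0.617, 0.787, 0.002, 0.0]
contact_force: [-9.6, -8.3, 32.9]
opening: 0.0148
finger_force: 64.6
```

```bash
python3 fin.py .06 .09
```

```text
scene 1275 c [439.3 336.8] [102.2 111.7] 13.9 tilt [ 0.5 -0.2] z 0.0689
side 1250 c [440.5 337.5] [100.1 112. ] 13.4 tilt [-0.5 -0.4] z 0.0712
wrist 20069 c [441.4 335. ] [100.6 110.3] 13.4 tilt [-0.5  0.1] z 0.0712
t 23.15 tcp [0.4421 0.3357 0.0939] yaw 103.8 F [-9.2 -7.3 33.3] open 0.0153 | units [ 0.   -0.01 -0.52] turn -0.01
```

>>> send_rows(
  rows="0 0 0 -0.12 0;0 0 0 -0.15 0;0.3 0 0 -0.15 0;0.6 0 0 -0.15 0;1 0 0 -0.15 0;1 0 0 -0.15 0;1 0 0 -0.15 0;1 0 0 -0.15 0",
)

```text
time: 23.82
tcp_pos: [0.4417, 0.3352, 0.0925]
ee_rot: [0.617, 0.787, -0.0, -0.0]
contact_force: [-0.7, -0.4, 0.8]
opening: 0.0834
finger_force: 0.0
```

>>> send_rows(
  rows="1 0 0 -1 0;1 0 0 -2 0;1 0 0 -3 0;1 0 0 -4 0;1 0 0 -4 0;1 0 0 -4 0",
)

```text
time: 24.32
tcp_pos: [0.4426, 0.3358, 0.1944]
ee_rot: [0.617, 0.787, 0.002, 0.0]
contact_force: [0.2, 0.4, 0.2]
opening: 0.0859
finger_force: 0.0
```

```bash
python3 fin.py .06 .09; python3 carr.py | grep -E 'handle|blade|scene|side'
```

```text
scene 1317 c [439.9 334.9] [103.7 112.5] 13.5 tilt [ 1.1 -0.2] z 0.0692
side 1391 c [440.7 336.6] [ 99.5 113. ] 13.2 tilt [-0.1 -0.4] z 0.0714
wrist 12773 c [441.2 334.1] [100.7 110.7] 13.2 tilt [-0.2  0.2] z 0.0712
t 24.47 tcp [0.4413 0.3348 0.1916] yaw 103.8 F [-0.3 -0.2  0. ] open 0.0855 | units [0.03 0.03 3.38] turn -0.00
scene plate 0  nan
  handle 536 [[399.8, 184.2], [95.4, 27.5], 81.2] 0.056
  blade 37 [0.0454 0.0468]
side plate 0  nan
  handle 261 [[403.4, 184.1], [96.6, 27.5], 79.4] 0.0587
  blade 15 [0.0482 0.0494]
  handle 1406 [[405.5, 191.0], [80.2, 25.5], 79.2] 0.0581
  blade 0
  return _methods._mean(a, axis=axis, dtype=dtype,
  ret = ret.dtype.type(ret / rcount)
```

```bash
python3 -c "
from bench import job
print(job.close_job())"
```

```text
the job is handed in; nothing more can be done
None
```

I levered the carrier loose, laid the pry bar back in its rest, and pressed the carrier home on the registration base, yellow mark to yellow mark. The final camera check read it level and at seat height, and the job was handed in at about 24.5 s of the 61 s allowed. The hand-in gave no verdict.

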